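# Rig the mast jig: stand the mast, set the sliding leg, close its cam lever and hold

## Robot

A 6-joint arm with a two-finger parallel gripper is mounted at the origin on the work surface. World frame = base frame: x ahead of the robot, y to its left, z up, the work surface at z = 0. Lengths are in m, angles in rad, forces in N, time in s.
With the tool pointing down it reaches from about 0.4 to 0.925 m from the base axis. Payload 3.4 kg.
Tool frame: the origin (TCP) lies at the very end of the fingers, on their centre line; the grasp point (between the pads) lies 19 mm behind it; z points along the fingers, y is the direction in which the jaws open and shut (so a half turn about z gives the same grasp; the last joint's range is limited). The gripper opens to 85 mm and grips with 20 to 120 N. Pads are 22 mm wide; open, the fingers measure 114 mm over their backs; the gripper's body (76 mm by 85 mm) begins 54 mm behind the grasp point. The pads swing forward as they close: fully open they stand 13 mm farther back than shut.
Start: joints at [1.256, 0.307, 1.506, -0, 1.328, -0.073], TCP at [0.138, 0.558, 0.231] pointing down, gripper open.
Joint ranges: [-3.12, 3.12], [-1.05, 2.28], [0.14, 2.33], [-1.42, 4.57], [0.1, 2.73], [-2.68, 2.68]. Speed limits (rad/s): [2.57, 2.57, 3.14, 3.14, 3.14, 3.14].

## Interface

Orientations are given as a 3x3 rotation matrix whose columns are the frame's x, y, z axes.
In Python, from workcell import observe, camera, close_job gives the robot as it stands. The module is installed in compiled form; this text tells all that it offers.
- The arm moves only by the shell command python3 -m crank 'ROWS' [FORCE]. ROWS is JSON, a list of rows, each an object with "slide": the shift along the tool's x, y, z in units of 30 mm (1.0 is 30 mm), a list of three; "rot": the turn, a rotation vector about the tool's x, y, z in units of 5 degrees (1.0 is 5 degrees), a list of three; "fingers": the finger opening in mm, from 0 to 85.4. In form: [{"slide": [x, y, z], "rot": [ax, ay, az], "fingers": fingers}, ...]. A call has exactly 10 rows; each row shifts and turns the commanded pose from where the row before left it, along the tool's axes as they then stand; what a row does not reach is not made up. A row lasts 1/12 s, in which the tool goes at most 41.7 mm and 7.16 degrees, less where a joint would pass 70% of its speed; a pose out of reach is approached as far as the arm can. A call is refused whole if a number of a shift passes 1 or a number of a turn 1, either way. A call with a gripper value outside its range is refused whole. The fingers move at their own pace and stop on an object; FORCE is the grip in N (left out, the last holds). Time passes only in rows, so rows that do not move let the fingers close, or fill a call up. It gives the time, the measured TCP pose, the force and the opening at its end, in the units of the state.
- observe(): the state, without advancing time (a new reading comes with each control period).
- camera(name): name is "scene" or "side" or "wrist"; returns a dict with "image" (400x640x3 uint8, red, green, blue), "K" (3x3 intrinsics, pixels), "T" (4x4, takes a point from camera to world coordinates); the wrist camera has in their place "mount" (4x4, takes a point from camera to tool coordinates, whose origin is the TCP and whose axes are the flange's). Camera axes: x right, y down, z forward; pixel columns grow to the right and rows downward; lengths in m; the calibration is good to about 2 mm. A picture is of the moment at which its call begins: read the wrist's pose just before it. There is no depth.
- close_job(): hands the job in, once; it reports no verdict.
The state is a dict: "clock": time; "joint_positions": joint angles; "qvel": joint speeds; "joint_efforts": joint torques, N m; "position": TCP position; "tcp_rot": TCP orientation; "force": force on the tool from outside, world axes, zero at the start; "wrist_torque": the same for the moment, N m; "finger_gap": opening from 0.0 (shut) to 1.0 (fully open).
Only numpy, scipy, OpenCV 4.12 (cv2) and the standard library are available. Lean on these libraries where they do the work, as an engineer would, in place of code of your own. Each camera call takes 0.05 s, during which the arm holds its last target.

## Task

Take the tall mast out of the spar rack and stand it upright in the brass cup on the rigging jig's sliding leg. Then slide the leg out against its return spring until its pointer lines up with the mark on the index clip and, holding it there, squeeze the cam lever fully closed. Finish still holding the leg at the mark, gripping thumb plate and lever post together, and leave everything else as it was.

Things in the scene. Friction and masses are not known exactly. Their poses are not given: they have to be found in the camera images.
- mast: Loose plain wooden rod, 12 mm diameter, 160 mm long, about 30 g, standing upright in one of the rack's two holes. Origin at the centre of its foot, z along the rod to its top. The other hole holds a rod of the same diameter only 85 mm long (leave it).
- mast_foot (a point): Centre of the mast's foot (same point as its origin).
- rack: Fixed dark-wood spar rack, 120 x 55 x 45 mm (x, y, z), origin at the centre of its underside. Two round holes 14 mm wide, 35 mm deep (their floor is 10 mm over the counter), at x = -35 mm and +35 mm, y = 0 of its frame.
- spar: The short rod, 12 mm diameter, 85 mm long, in the other hole of the rack; origin at its foot. Not to be moved.
- jig: Rigging jig fixed to the counter: wooden base 130 mm (x) x 280 mm (y, from -180 to +100), 18 mm thick, with a steel rail along its y axis at x = 0 that carries the sliding leg. The leg slides out along the jig's +y. Origin at counter level. A low brass post (top 68 mm over the counter) stands at x 0, y -168 mm. z up.
- leg (a joint): Slide of the leg along the jig's +y, m: 0 pulled in (start) to 0.115. A return spring pulls it back with 2 N at 0, 3.7 N at 0.115 (friction 0.8 N): it runs back if let go while the lever is open. The leg's bar is 26 mm wide, top 42 mm over the counter, from 59 mm behind to 150 mm ahead of the pocket centre.
- pocket (a point): Centre of the leg's grip pocket, 78 mm over the counter, axes as the jig; moves with the leg. Thumb plate on its -x side, lever post on its +x side, crossbar ahead (+y). Closed, plate and post are 26 mm over their outer faces (x -13 to +13 mm), centred here: squeezing them together along x closes the lever and grips the leg. Keep fingertips over 53 mm above the counter (lever arm below).
- leg_grip: Rigid parts of the leg. Upright thumb plate, x -13 to -7, y -17 to +17, top 94 mm. Crossbar, x -55 to +55, y +22 to +30, z 44 to 90 mm: fingers lowered outside plate and post push it with their sides to move the leg to +y (open to 62 mm or more, centred on the pocket, to clear the open post). Origin at counter level under the pocket centre; axes as the jig.
- cam_lever (a joint): Cam lever, hinged on the leg about a vertical axis 45 mm behind (-y) the pocket centre, at x +8 mm. rad: 0 closed, up to 0.36 open (post swung out: its outer face at x +29 mm, 3 mm behind the pocket centre). About 3 N at the post moves it; it stays where left. The last 0.05 rad is firm (below 0.08 counts as closed); then it clamps the leg to the rail.
- lever_post: Upright nickel post of the cam lever, 10 mm diameter, from 51 to 95 mm over the counter, 45 mm from the hinge. Body origin lies on the lever's hinge axis at counter level; the post stands at +45 mm along its own y.
- cup_floor (a point): Centre of the inner floor of the brass cup on the leg, 130 mm ahead (+y) of the pocket centre, 47 mm over the counter. Cup 20 mm inside, 32 mm outside diameter, rim 45 mm above this point. Moves with the leg.
- pointer_tip (a point): Tip of the leg's brass pointer, 4 mm wide, reaching to +x from the leg 70 mm ahead of the pocket centre; moves with the leg.
- length_mark (a point): The black mark line on the small nickel index clip (16 mm along y) at the +x edge of the jig's base; axes as the jig. The clip is stiff (40 N) and is not to be moved. The leg is at the mark when the pointer tip has the same jig y as this point; at the start that is 40 to 90 mm of leg travel away.
- dinghy: Loose yellow dinghy hull, about 130 x 50 x 30 mm, beyond the jig. Bystander.
- flask: Loose cobalt glass bottle, 74 mm diameter, 180 mm tall, standing on the left. Bystander.
- tweezer: Loose long nickel tweezer, 210 mm, 6 mm high, lying on the counter. Bystander.

How it is judged:
On the way, in this order (a step that is already met when the one before it is completed fails the run):
1. mast stands in the leg's cup, let go (horizontal distance between mast_foot and cup_floor below 0.01 m and z of mast_foot in the frame of cup_floor below 0.012 m and angle between mast's own z axis and vertical below 0.3 rad and contact force between the fingers and mast below 0.2 N), for 0.3 s.
2. leg is held at the mark with the cam lever still open (y of pointer_tip in the frame of length_mark between -0.006 and 0.006 m and value of joint cam_lever above 0.2 rad), for 0.2 s.
At the end, for the whole second after the job is handed in: Ends holding: fingers press leg grip and lever post over 3 N each; lever below 0.08 rad; pointer within 6 mm of the mark along the slide, at rest; mast in the cup (foot within 10 mm of its axis, 12 mm of its floor, tilt below 0.3 rad), untouched (all of step 1 and y of pointer_tip in the frame of length_mark between -0.006 and 0.006 m and value of joint cam_lever below 0.08 rad and velocity of joint leg between -0.01 and 0.01 m/s and contact force between the fingers and leg_grip above 3 N and contact force between the fingers and lever_post above 3 N); the arm keeps its last pose, push and grip.
It fails at once if cam lever is closed while the leg is off the mark by more than 12 mm (value of joint cam_lever below 0.08 rad and (y of pointer_tip in the frame of length_mark above 0.012 m or y of pointer_tip in the frame of length_mark below -0.012 m)).
It fails at once if the index clip is shifted (distance of length_mark from where it was at the start of the episode above 0.004 m).
It fails at once if the short spar is disturbed (distance of spar from where it was at the start of the episode above 0.015 m or angle between spar's own z axis and vertical above 0.35 rad).
It fails at once if dinghy, bottle or tweezer is disturbed (distance of any of dinghy, flask, tweezer from where it was at the start of the episode above 0.02 m).
It also fails if it takes over 48 s, if anything falls off the work surface, if the arm or the gripper's body presses on something with over 40 N, if the wrist force passes 120 N, or if a joint passes its speed limit or range.

## Working session

There is one attempt and no reset: what is moved stays moved. The work goes in short steps, Python scripts to look and compute and a shell command to move; the robot and the scene stay as the last step left them, time stands still between calls to the robot, and variables do not carry over. Pictures are saved under pics/ and viewed, and the job is handed in when it is done.

```bash
mkdir -p pics; ls
python3 - <<'E'
from workcell import observe,camera
import cv2,numpy as np
np.set_printoptions(precision=4,suppress=True)
s=observe();print(s)
for n in["scene","side","wrist"]:
    c=camera(n);cv2.imwrite(f"pics/a_{n}.png",c["image"][:,:,::-1]);print(n,c["K"],c.get("T",c.get("mount")))
E
```

```text
pics
{'clock': 0.0, 'joint_positions': array([ 1.2555,  0.3076,  1.5077,  0.    ,  1.3284, -0.0735]), 'qvel': array([-0.0004,  0.0006,  0.0014, -0.0007,  0.0001, -0.0015]), 'joint_efforts': array([ -0.0018, -45.7545, -25.1913,  -0.0004,   0.0134,   0.    ]), 'position': array([0.1375, 0.5576, 0.2304]), 'tcp_rot': array([[-0.9709,  0.2394, -0.0006],
       [ 0.2394,  0.9709, -0.002 ],
       [ 0.0002, -0.0021, -1.    ]]), 'force': array([-0.2491,  0.1065, -0.0818]), 'wrist_torque': array([ 0.0045, -0.0533,  0.0389]), 'finger_gap': 0.998652596575176}
scene [[427.9821   0.     314.7876]
 [  0.     427.9821 202.8293]
 [  0.       0.       1.    ]] [[-0.0939  0.8329 -0.5454  1.2732]
 [ 0.9956  0.0787 -0.0512  0.1142]
 [ 0.0003 -0.5478 -0.8366  1.1218]
 [ 0.      0.      0.      1.    ]]
side [[366.7751   0.     310.8435]
 [  0.     366.7751 201.3225]
 [  0.       0.       1.    ]] [[ 0.9945 -0.0626  0.0834  0.4694]
 [-0.1038 -0.5114  0.8531 -0.8304]
 [-0.0107 -0.8571 -0.5151  0.6076]
 [ 0.      0.      0.      1.    ]]
wrist [[315.7296   0.     319.4811]
 [  0.     315.7296 192.0622]
 [  0.       0.       1.    ]] [[-0.0002 -0.9615 -0.275   0.0708]
 [ 1.      0.0001 -0.001   0.0011]
 [ 0.001  -0.275   0.9615 -0.1423]
 [ 0.      0.      0.      1.    ]]
```

View pics/a_scene.png

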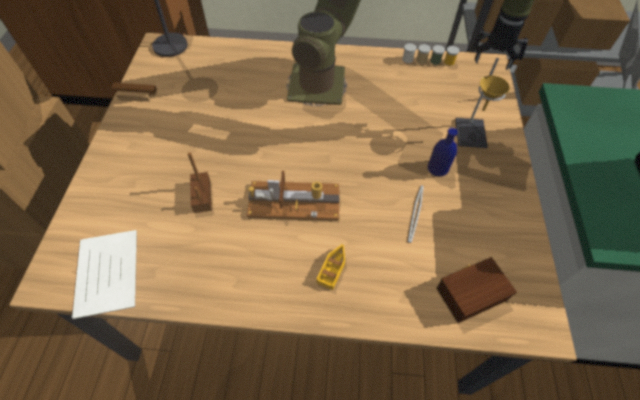

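View pics/a_side.png

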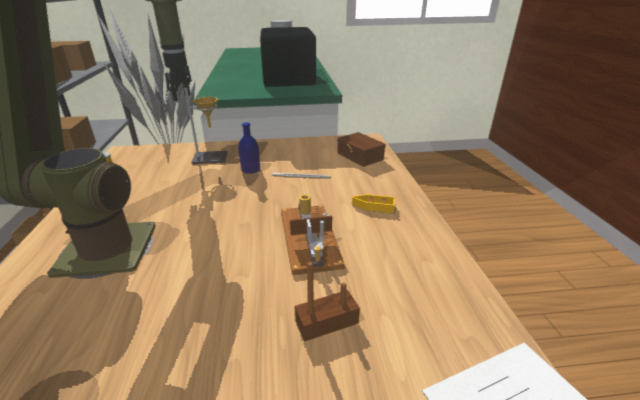

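View pics/a_wrist.png

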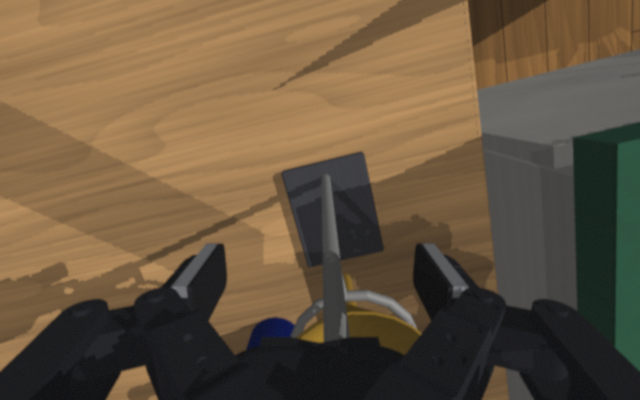

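```bash
cat > h.py <<'E'
import numpy as np,cv2
from workcell import observe,camera
np.set_printoptions(precision=4,suppress=True)
def get(name,save=None):
    s=observe();c=camera(name)
    if name=="wrist":
        Tt=np.eye(4);Tt[:3,:3]=s["tcp_rot"];Tt[:3,3]=s["position"];c["T"]=Tt@c["mount"]
    if save:
        cv2.imwrite(f"pics/{save}.png",c["image"][:,:,::-1]);np.savez(f"pics/{save}.npz",image=c["image"],K=c["K"],T=c["T"])
    return c
def load(s):return dict(np.load(f"pics/{s}.npz"))
def ray(c,p):
    d=np.linalg.inv(c["K"])@[p[0],p[1],1.];d=c["T"][:3,:3]@d;return c["T"][:3,3],d/np.linalg.norm(d)
def plane(c,p,z):
    o,d=ray(c,p);return o+d*(z-o[2])/d[2]
def proj(c,P):
    P=np.atleast_2d(P);q=(P-c["T"][:3,3])@c["T"][:3,:3];q=q@c["K"].T;return q[:,:2]/q[:,2:]
def tri(obs):
    A=np.zeros((3,3));b=np.zeros(3);L=[]
    for c,p in obs:
        o,d=ray(c,p);M=np.eye(3)-np.outer(d,d);A+=M;b+=M@o;L.append((o,M))
    x=np.linalg.solve(A,b);return x,[float(np.linalg.norm(M@(x-o))) for o,M in L]
def crop(c,x0,y0,x1,y1,k,name):
    im=cv2.resize(np.ascontiguousarray(c["image"][y0:y1,x0:x1,::-1]),None,fx=k,fy=k,interpolation=cv2.INTER_CUBIC)
    cv2.imwrite(f"pics/{name}.png",im)
E
python3 - <<'E'
from h import *
a=get("scene","s0");crop(a,180,140,360,240,4,"s0c")
b=get("side","d0");crop(b,275,185,375,340,5,"d0c") 
b2=crop(b,275,185,375,305,5,"d0c")
for p in[(204,206),(200,180)]:print(plane(a,p,0.045))
print(plane(a,(248,208),.018),plane(a,(339,208),.018))
E
```

```text
[ 0.6138 -0.2807  0.045 ]
[ 0.5203 -0.3157  0.045 ]
[ 0.5917 -0.1549  0.018 ] [0.5655 0.1222 0.018 ]
```

View pics/s0c.png

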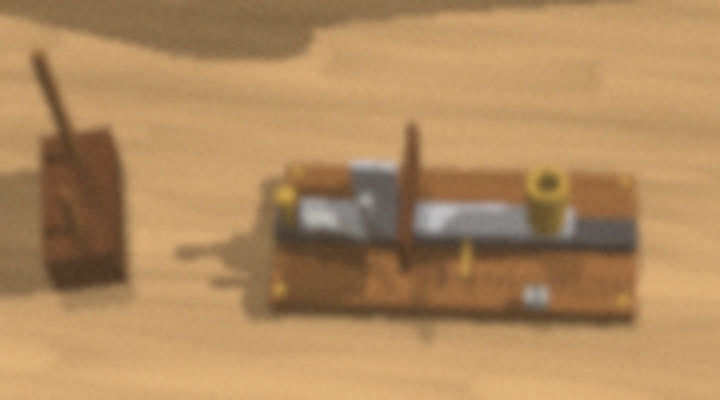

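View pics/d0c.png

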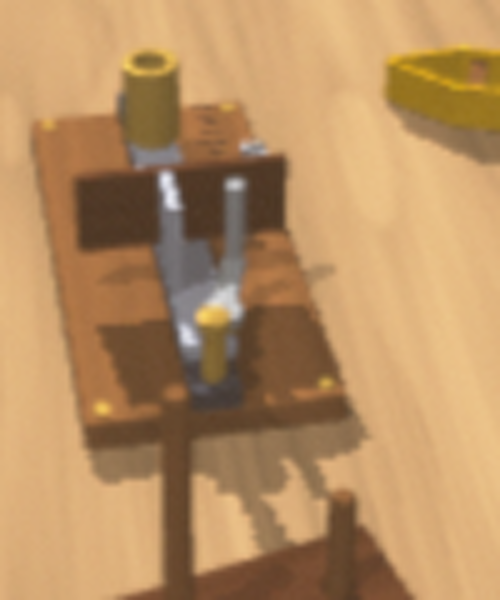

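Run:
```python
from h import *
a=load("s0");b=load("d0")
S=lambda u,v:(180+u/4,140+v/4); D=lambda u,v:(275+u/5,185+v/5)
for n,s,d in[("mast top",S(39,53),D(175,391)),("cup rim",S(548,183),D(151,62)),("post top brass",S(286,190),D(212,314)),("pointer?",S(466,272),None),("clip",S(536,295),D(254,148)),("plate top",S(376,165),D(168,178))]:
    if d:print(n,*tri([(a,s),(b,d)]))
for p in[(272,308),(635,318),(636,172),(285,168)]:print(plane(a,S(*p),.018))
for p in[(88,432),(345,405),(245,105),(35,122)]:print("side",plane(b,D(*p),.018))
for p in[(42,135),(110,130),(125,262),(50,268)]:print("rack",plane(a,S(*p),.045))
print("ptr",plane(a,S(466,272),.045),"clip",plane(a,S(536,293),.03))
```

```text
mast top [ 0.5161 -0.319   0.1682] [0.0005194460253453037, 0.0005194460253454004]
cup rim [0.5397 0.0518 0.0892] [0.00037492856462383994, 0.00037492856462375553]
post top brass [ 0.5494 -0.1463  0.066 ] [0.001417070324233019, 0.0014170703242330491]
clip [0.5989 0.0489 0.0283] [0.0006873770981945903, 0.0006873770981946378]
plate top [ 0.538  -0.0757  0.0955] [0.001241658658969536, 0.0012416586589693481]
[ 0.6235 -0.1491  0.018 ]
[0.6065 0.124  0.018 ]
[0.4714 0.1162 0.018 ]
[ 0.4938 -0.1622  0.018 ]
side [ 0.4885 -0.1693  0.018 ]
side [ 0.6128 -0.1645  0.018 ]
side [0.6019 0.1136 0.018 ]
side [0.4737 0.1096 0.018 ]
rack [ 0.4992 -0.3513  0.045 ]
rack [ 0.4893 -0.2992  0.045 ]
rack [ 0.61   -0.2595  0.045 ]
rack [ 0.6205 -0.314   0.045 ]
ptr [ 0.5948 -0.0043  0.045 ] clip [0.5989 0.0486 0.03  ]
```

Run:
```python
from h import *
a=load("s0");b=load("d0");w=get("wrist","w0")
print("funnel",*tri([(a,(493,86)),(b,(205,103))]))
print(proj(a,[0.1375,.5576,.2304]),proj(b,[0.1375,.5576,.2304]))
print(plane(a,(470,132),0),plane(w,(330,210),0))
crop(a,400,20,560,170,4,"s0g")
```

```text
funnel [0.214  0.5605 0.2238] [0.001281851266467721, 0.001281851266467904]
[[489.4241  68.0461]] [[183.1922 102.0009]]
[0.1944 0.5607 0.    ] [0.1984 0.557  0.    ]
```

View pics/s0g.png

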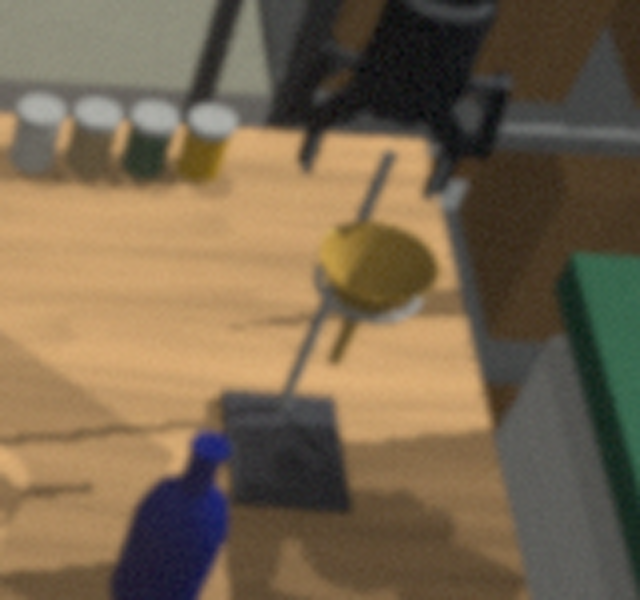

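Run:
```python
from h import *
a=load("s0");b=load("d0")
f=plane(a,(471.5,118),0);print(f)
for z in(.2,.25,.3,.35):print(z,proj(a,[f[0],f[1],z]),plane(a,(497,58.75),z))
w=load("w0")
print(proj(w,[[*f[:2],0],[*f[:2],.2],[*f[:2],.3]]))
crop(b,90,0,260,170,4,"d0g")
```

```text
[0.1254 0.5731 0.    ]
0.2 [[490.6059  73.5351]] [0.0494 0.6036 0.2   ]
0.25 [[496.1324  60.6732]] [0.1158 0.577  0.25  ]
0.3 [[502.0174  46.9771]] [0.1822 0.5505 0.3   ]
0.35 [[508.2968  32.3632]] [0.2486 0.524  0.35  ]
[[328.9602 150.3526]
 [338.3137 201.7528]
 [358.7658 314.1437]]
```

View pics/d0g.png

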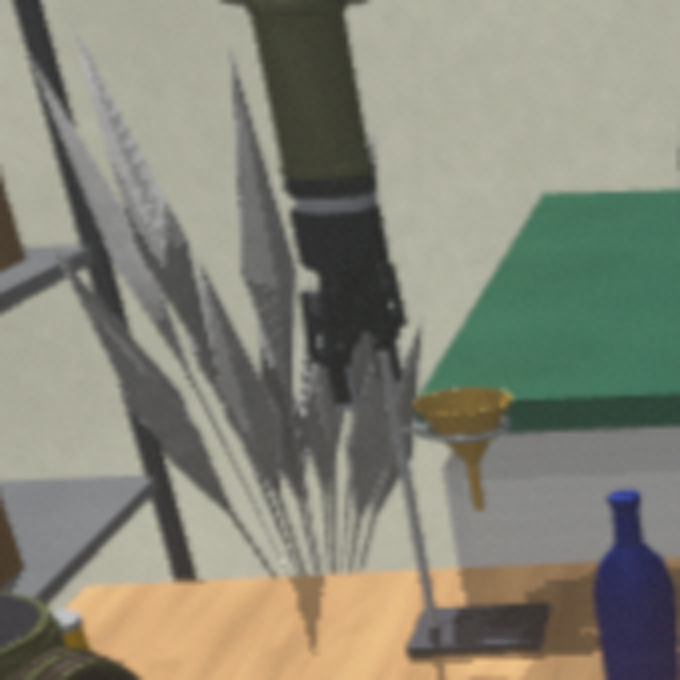

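Run:
```python
from h import *
a=load("s0");b=load("d0")
print(tri([(a,(497,58.75)),(b,(188,88))]),plane(b,(198,151.5),0))
```

```text
(array([0.1621, 0.559 , 0.2818]), [0.002407703871199029, 0.0024077038711989005]) [0.1405 0.6364 0.    ]
```

```bash
python3 -m crank '[{"slide":[0,0,-0.8],"rot":[0,0,0],"fingers":85},{"slide":[0,0,-0.8],"rot":[0,0,0],"fingers":85},{"slide":[0,0,-0.8],"rot":[0,0,0],"fingers":85},{"slide":[0,0,-0.8],"rot":[0,0,0],"fingers":85},{"slide":[0,0,-0.8],"rot":[0,0,1],"fingers":85},{"slide":[0,0,0],"rot":[0,0,1],"fingers":85},{"slide":[0,0,0],"rot":[0,0,1],"fingers":85},{"slide":[0,0,0],"rot":[0,0,1],"fingers":85},{"slide":[0,0,0],"rot":[0,0,1],"fingers":85},{"slide":[0,0,0],"rot":[0,0,1],"fingers":85}]' 30
```

```text
clock: 1.13
position: [0.1377, 0.5581, 0.3513]
tcp_rot: [[-0.718, 0.696, 0.0], [0.696, 0.718, -0.0], [-0.0, -0.0, -1.0]]
force: [0.9, 0.1, -0.8]
finger_gap: 0.994
```

```bash
cat >> h.py <<'E'
def plan(target,yaw,n=10,R=None,p=None):
    """tool-axis slide/rot units per row, straight world line to target, tool x yaw (deg), tool down"""
    s=observe();R=s["tcp_rot"] if R is None else R;p=s["position"] if p is None else p
    d=(np.array(target)-p)/n
    y0=np.degrees(np.arctan2(R[1,0],R[0,0]));st=(y0-yaw)/n
    print("yaw now",y0,"rot units/row",st/5)
    for i in range(n):
        th=np.radians(y0-st*i);X=np.array([np.cos(th),np.sin(th),0]);Y=np.array([np.sin(th),-np.cos(th),0])
        print(i,np.round([d@X/.03,d@Y/.03,-d[2]/.03],2))
        if abs(st)<1e-3:break
E
python3 -c "
from h import *
plan([.44,.30,.33],92.8)"
```

```text
yaw now 135.89884225194632 rot units/row 0.8619768450389265
0 [-1.32  0.08  0.07]
1 [-1.31  0.18  0.07]
2 [-1.3   0.28  0.07]
3 [-1.27  0.38  0.07]
4 [-1.24  0.47  0.07]
5 [-1.2   0.56  0.07]
6 [-1.15  0.65  0.07]
7 [-1.1   0.74  0.07]
8 [-1.04  0.82  0.07]
9 [-0.98  0.89  0.07]
```

Scale to about 0.72.

```bash
python3 -m crank '[{"slide":[-0.95,0.05,0],"rot":[0,0,0.86],"fingers":85},{"slide":[-0.95,0.13,0],"rot":[0,0,0.86],"fingers":85},{"slide":[-0.95,0.2,0],"rot":[0,0,0.86],"fingers":85},{"slide":[-0.95,0.28,0],"rot":[0,0,0.86],"fingers":85},{"slide":[-0.95,0.36,0],"rot":[0,0,0.86],"fingers":85},{"slide":[-0.95,0.45,0],"rot":[0,0,0.86],"fingers":85},{"slide":[-0.95,0.55,0],"rot":[0,0,0.86],"fingers":85},{"slide":[-0.95,0.65,0],"rot":[0,0,0.86],"fingers":85},{"slide":[-0.95,0.75,0],"rot":[0,0,0.86],"fingers":85},{"slide":[-0.95,0.85,0],"rot":[0,0,0.86],"fingers":85}]'; python3 -c "
from h import *
plan([.46,.05,.33],92.8)"
```

```text
clock: 1.97
position: [0.383, 0.3505, 0.3514]
tcp_rot: [[-0.052, 0.999, 0.0], [0.999, 0.052, 0.0], [0.0, 0.0, -1.0]]
force: [0.9, 0.8, -0.3]
finger_gap: 1.0
yaw now 92.97439595771938 rot units/row 0.0034879191543876684
0 [-1.01  0.2   0.07]
1 [-1.01  0.2   0.07]
2 [-1.01  0.21  0.07]
3 [-1.01  0.21  0.07]
4 [-1.01  0.21  0.07]
5 [-1.01  0.21  0.07]
6 [-1.01  0.21  0.07]
7 [-1.01  0.21  0.07]
8 [-1.01  0.21  0.07]
9 [-1.01  0.21  0.07]
```

```bash
python3 -m crank '[{"slide":[-1,0.35,0],"rot":[0,0,0],"fingers":85},{"slide":[-1,0.35,0],"rot":[0,0,0],"fingers":85},{"slide":[-1,0.35,0],"rot":[0,0,0],"fingers":85},{"slide":[-1,0.35,0],"rot":[0,0,0],"fingers":85},{"slide":[-1,0.35,0],"rot":[0,0,0],"fingers":85},{"slide":[-1,0.35,0],"rot":[0,0,0],"fingers":85},{"slide":[-1,0.35,0],"rot":[0,0,0],"fingers":85},{"slide":[-1,0.35,0],"rot":[0,0,0],"fingers":85},{"slide":[-1,0.35,0],"rot":[0,0,0],"fingers":85},{"slide":[-1,0.35,0],"rot":[0,0,0],"fingers":85}]'; python3 -c "
from h import *
get('wrist','w1')"
```

```text
clock: 2.8
position: [0.5037, 0.0562, 0.3514]
tcp_rot: [[-0.055, 0.998, 0.0], [0.998, 0.055, 0.0], [0.0, 0.0, -1.0]]
force: [1.7, -0.4, 0.9]
finger_gap: 0.992
```

View pics/w1.png

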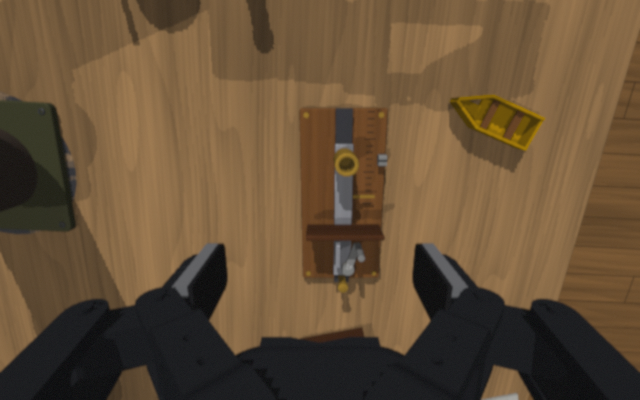

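```bash
python3 -m crank '[{"slide":[-1,0,0],"rot":[0,0,0],"fingers":85},{"slide":[-1,0,0],"rot":[0,0,0],"fingers":85},{"slide":[-1,0,0],"rot":[0,0,0],"fingers":85},{"slide":[-1,0,0],"rot":[0,0,0],"fingers":85},{"slide":[-1,0,0],"rot":[0,0,0],"fingers":85},{"slide":[-1,0,0],"rot":[0,0,0],"fingers":85},{"slide":[0,0,0],"rot":[0,0,0],"fingers":85},{"slide":[0,0,0],"rot":[0,0,0],"fingers":85},{"slide":[0,0,0],"rot":[0,0,0],"fingers":85},{"slide":[0,0,0],"rot":[0,0,0],"fingers":85}]'; python3 -c "
from h import *
c=get('wrist','w2');crop(c,180,90,480,320,2.6,'w2c')
c=load('w1');crop(c,280,90,420,300,2.8,'w1c')"
```

```text
clock: 3.68
position: [0.5132, -0.1208, 0.3513]
tcp_rot: [[-0.056, 0.998, -0.0], [0.998, 0.056, 0.001], [0.001, -0.0, -1.0]]
force: [0.0, -0.2, -0.3]
finger_gap: 0.995
```

View pics/w2.png

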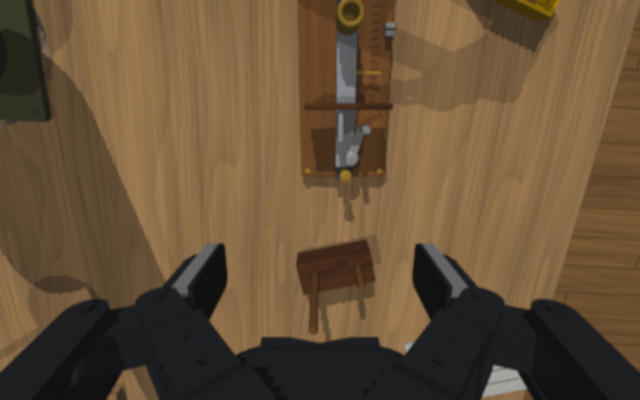

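View pics/w1c.png

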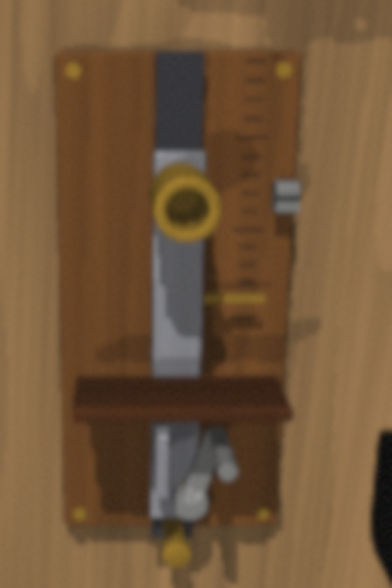

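```bash
python3 -c "
from h import *
c=load('w2');crop(c,290,0,410,190,4,'w2a');c2=crop(c,285,230,385,340,5,'w2b')"
```

```text
(no output)
```

View pics/w2a.png

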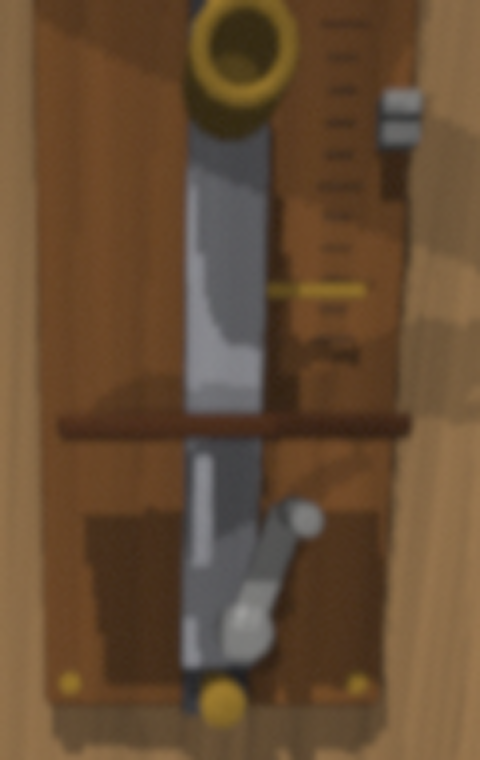

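View pics/w2b.png

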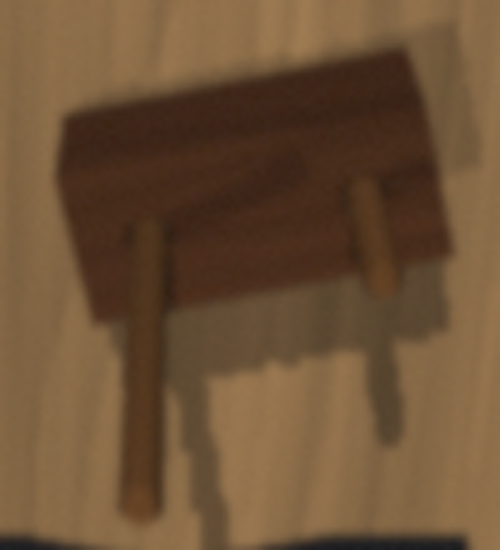

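Run:
```python
from h import *
a=load("s0");b=load("d0");w1=load("w1");w2=load("w2")
S=lambda u,v:(180+u/4,140+v/4); D=lambda u,v:(275+u/5,185+v/5)
W1=lambda u,v:(280+u/2.8,90+v/2.8);W2=lambda u,v:(290+u/4,v/4);W2b=lambda u,v:(285+u/5,230+v/5)
def t(n,ws,rest):
    print(n,"wrist",*tri(ws) if len(ws)>1 else "-","\n    all",*tri(ws+rest))
t("cup",[(w1,W1(187,207)),(w2,W2(243,47))],[(a,S(548,183)),(b,D(151,62))])
t("brass",[(w1,W1(176,548)),(w2,W2(222,703))],[(a,S(286,190)),(b,D(212,314))])
t("mark",[(w1,W1(288,199)),(w2,W2(401,118))],[(b,D(254,148))])
t("ptr",[(w1,W1(265,298)),(w2,W2(366,290))],[])
t("lever",[(w1,W1(228,464)),(w2,W2(305,519))],[(b,D(235,183))])
t("mast",[(w2,W2b(140,509))],[(a,S(39,53)),(b,D(175,391))])
t("spar",[(w2,W2b(382,288))],[(b,D(343,493))])
print("lever z.095",plane(w2,W2(305,519),.095),"plate .094",plane(w2,W2(202,510),.094))
print("bar ends .09",plane(w2,W2(60,416),.09),plane(w2,W2(410,416),.09))
print(plane(w2,W2(243,47),.092),plane(w1,W1(187,207),.092))
```

```text
cup wrist [0.5387 0.051  0.0884] [5.6248619275319976e-05, 5.624861927544424e-05] 
    all [0.5391 0.0513 0.089 ] [0.0004299617076424546, 0.0006382274911287168, 0.0005634690624804229, 0.0008783748905862432]
brass wrist [ 0.5508 -0.1486  0.0577] [5.7769194239898656e-05, 5.7769194240212384e-05] 
    all [ 0.5497 -0.1458  0.0653] [0.001716312592521985, 0.001106054369886573, 0.0018844609654607948, 0.0011201690311229816]
mark wrist [0.5973 0.0473 0.0305] [0.00021127476229090898, 0.00021127476229097523] 
    all [0.5977 0.0473 0.0298] [9.880059683890476e-05, 0.00045157106774398203, 0.00042739269114696655]
ptr wrist [ 0.5906 -0.007   0.0335] [0.00021700449225122887, 0.00021700449225159614] 
    all [ 0.5906 -0.007   0.0335] [0.00021700449225122887, 0.00021700449225159614]
lever wrist [ 0.57   -0.081   0.0854] [0.00032834986356183654, 0.00032834986356171825] 
    all [ 0.5694 -0.079   0.0921] [0.00130342150011328, 0.0016188779361512415, 0.0010792689350435812]
mast wrist - 
    all [ 0.5159 -0.3197  0.1689] [0.0010711126510024606, 0.0011360344493087577, 0.0006190924668350664]
spar wrist - 
    all [ 0.5833 -0.3032  0.0953] [0.0005182999875352019, 0.0005182999875355931]
lever z.095 [ 0.5683 -0.0803  0.095 ] plate .094 [ 0.5362 -0.0794  0.094 ]
bar ends .09 [ 0.4907 -0.0538  0.09  ] [ 0.5983 -0.0478  0.09  ]
[0.5384 0.0501 0.092 ] [0.5384 0.0517 0.092 ]
```

```bash
python3 -m crank '[{"slide":[-0.95,-0.04,0],"rot":[0,0,0],"fingers":85},{"slide":[-0.95,-0.04,0],"rot":[0,0,0],"fingers":85},{"slide":[-0.95,-0.04,0],"rot":[0,0,0],"fingers":85},{"slide":[-0.95,-0.04,0],"rot":[0,0,0],"fingers":85},{"slide":[-0.95,-0.04,0],"rot":[0,0,0],"fingers":85},{"slide":[-0.95,-0.04,0],"rot":[0,0,0],"fingers":85},{"slide":[-0.95,-0.04,0],"rot":[0,0,0],"fingers":85},{"slide":[0,0,1],"rot":[0,0,0],"fingers":85},{"slide":[0,0,1],"rot":[0,0,0],"fingers":85},{"slide":[0,0,1],"rot":[0,0,0],"fingers":85}]'; python3 -c "
from h import *
c=get('wrist','w3');plan([.516,-.3197,.127],93.1)"
```

```text
clock: 4.57
position: [0.5167, -0.3213, 0.2609]
tcp_rot: [[-0.055, 0.998, 0.002], [0.998, 0.055, -0.001], [-0.001, 0.002, -1.0]]
force: [0.1, -0.5, -0.4]
finger_gap: 0.995
yaw now 93.20215915973534 rot units/row 0.0020431831947070123
0 [-0.    0.01  0.42]
1 [-0.    0.01  0.42]
2 [-0.    0.01  0.42]
3 [-0.    0.01  0.42]
4 [-0.    0.01  0.42]
5 [-0.    0.01  0.42]
6 [-0.    0.01  0.42]
7 [-0.    0.01  0.42]
8 [-0.    0.01  0.42]
9 [-0.    0.01  0.42]
```

View pics/w3.png

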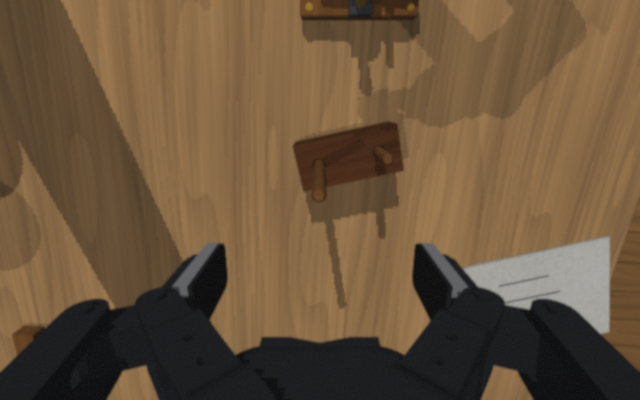

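```bash
python3 -c "
from h import *
c=load('w3');print(plane(c,(319,197),.17))
print(tri([(c,(319,197)),(load('w2'),(313,331.8))]))
s=observe();print(s['position'])"
```

```text
[ 0.5157 -0.3212  0.17  ]
(array([ 0.5157, -0.3218,  0.1681]), [7.559838929857076e-05, 7.559838929836445e-05])
[ 0.5131 -0.3185  0.2536]
```

```bash
python3 -m crank '[{"slide":[-0.07,0.05,0.7],"rot":[0,0,0],"fingers":85},{"slide":[0,0,0.7],"rot":[0,0,0],"fingers":85},{"slide":[0,0,0.7],"rot":[0,0,0],"fingers":85},{"slide":[0,0,0.7],"rot":[0,0,0],"fingers":85},{"slide":[0,0,0.7],"rot":[0,0,0],"fingers":60},{"slide":[0,0,0.7],"rot":[0,0,0],"fingers":40},{"slide":[0,0,0],"rot":[0,0,0],"fingers":40},{"slide":[0,0,0],"rot":[0,0,0],"fingers":40},{"slide":[0,0,0],"rot":[0,0,0],"fingers":40},{"slide":[0,0,0],"rot":[0,0,0],"fingers":40}]'; python3 -c "
from h import *
c=get('wrist','w4')
s=observe();print(s['position'])"
```

```text
clock: 5.45
position: [0.519, -0.3241, 0.1374]
tcp_rot: [[-0.055, 0.998, 0.003], [0.998, 0.055, -0.002], [-0.002, 0.003, -1.0]]
force: [0.1, -1.6, 0.8]
finger_gap: 0.471
[ 0.5188 -0.3242  0.1373]
```

View pics/w4.png

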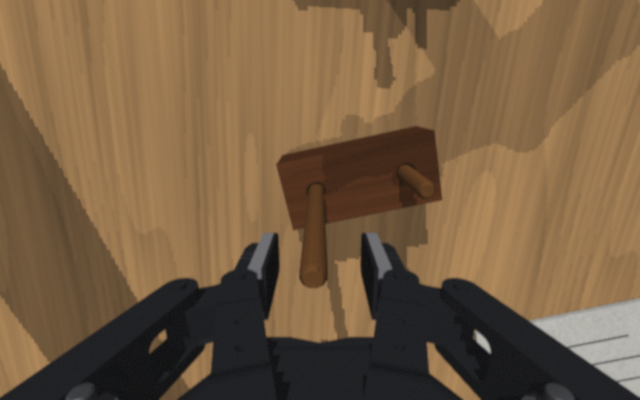

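```bash
python3 -c "
from h import *
c=load('w4');crop(c,250,160,390,300,4,'w4c')
for p in[(313,273),(313,277)]:print(plane(c,p,.17))
print(tri([(c,(313,274)),(load('w3'),(319,197))]))"
```

```text
[ 0.5153 -0.3174  0.17  ]
[ 0.5154 -0.3191  0.17  ]
(array([ 0.5157, -0.3248,  0.1583]), [0.00021450860892991474, 0.00021450860892975037])
```

View pics/w4c.png

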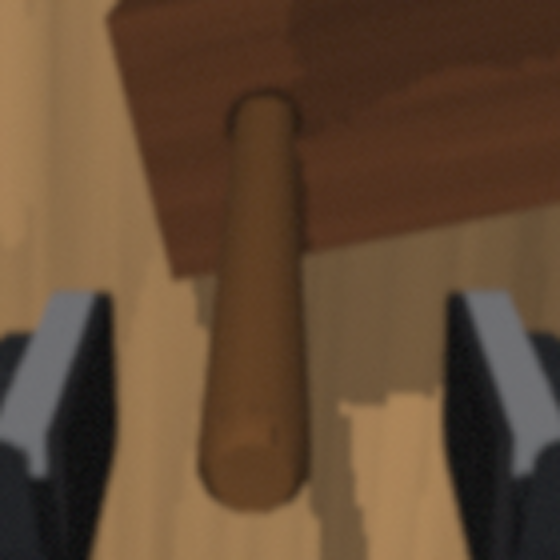

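```bash
python3 -m crank '[{"slide":[0.14,-0.1,0.25],"rot":[0,0,0],"fingers":40},{"slide":[0,0,0],"rot":[0,0,0],"fingers":40},{"slide":[0,0,0],"rot":[0,0,0],"fingers":8},{"slide":[0,0,0],"rot":[0,0,0],"fingers":8},{"slide":[0,0,0],"rot":[0,0,0],"fingers":8},{"slide":[0,0,0],"rot":[0,0,0],"fingers":8},{"slide":[0,0,0],"rot":[0,0,0],"fingers":8},{"slide":[0,0,0],"rot":[0,0,0],"fingers":8},{"slide":[0,0,-0.3],"rot":[0,0,0],"fingers":8},{"slide":[0,0,-0.6],"rot":[0,0,0],"fingers":8}]' 35; python3 -c "
from h import *
c=get('wrist','w5')
s=observe();print(s['position'])"
```

```text
clock: 6.33
position: [0.5141, -0.3191, 0.1534]
tcp_rot: [[-0.055, 0.999, -0.002], [0.999, 0.055, 0.002], [0.002, -0.001, -1.0]]
force: [2.9, -0.5, -1.1]
finger_gap: 0.127
[ 0.5161 -0.3208  0.1585]
```

View pics/w5.png

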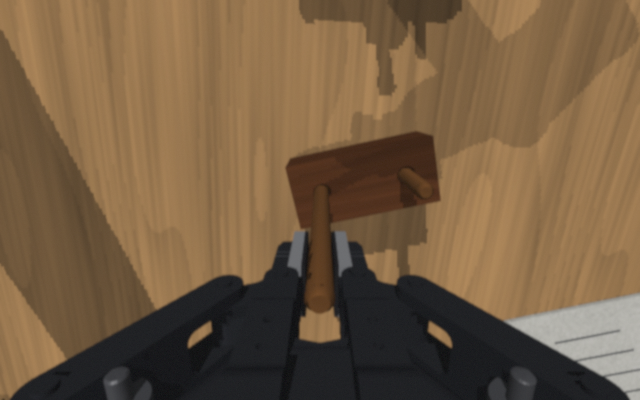

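```bash
python3 -m crank '[{"slide":[0,0,-0.85],"rot":[0,0,0],"fingers":8},{"slide":[0,0,-0.85],"rot":[0,0,0],"fingers":8},{"slide":[0,0,-0.85],"rot":[0,0,0],"fingers":8},{"slide":[0,0,-0.85],"rot":[0,0,0],"fingers":8},{"slide":[0.5,0,0],"rot":[0,0,0],"fingers":8},{"slide":[0.9,0.15,0],"rot":[0,0,0],"fingers":8},{"slide":[0.9,0.15,0],"rot":[0,0,0],"fingers":8},{"slide":[0.9,0.15,0],"rot":[0,0,0],"fingers":8},{"slide":[0.9,0.15,0],"rot":[0,0,0],"fingers":8},{"slide":[0.9,0.15,0],"rot":[0,0,0],"fingers":8}]' && python3 -m crank '[{"slide":[0.9,0.15,0],"rot":[0,0,0],"fingers":8},{"slide":[0.9,0.15,0],"rot":[0,0,0],"fingers":8},{"slide":[0.9,0.15,0],"rot":[0,0,0],"fingers":8},{"slide":[0.9,0.1,0],"rot":[0,0,0],"fingers":8},{"slide":[0.9,0.1,0],"rot":[0,0,0],"fingers":8},{"slide":[0.9,0.06,0],"rot":[0,0,0],"fingers":8},{"slide":[0.9,0,0],"rot":[0,0,0],"fingers":8},{"slide":[0.5,0,0],"rot":[0,0,0],"fingers":8},{"slide":[0.2,0,0],"rot":[0,0,0],"fingers":8},{"slide":[0,0,0],"rot":[0,0,0],"fingers":8}]' && python3 -m crank '[{"slide":[0,0,0],"rot":[0,0,0],"fingers":8},{"slide":[0,0,0],"rot":[0,0,0],"fingers":8},{"slide":[0,0,0],"rot":[0,0,0],"fingers":8},{"slide":[0,0,0],"rot":[0,0,0],"fingers":8},{"slide":[0,0,0],"rot":[0,0,0],"fingers":8},{"slide":[0,0,0],"rot":[0,0,0],"fingers":8},{"slide":[0,0,0],"rot":[0,0,0],"fingers":8},{"slide":[0,0,0],"rot":[0,0,0],"fingers":8},{"slide":[0,0,0],"rot":[0,0,0],"fingers":8},{"slide":[0,0,0],"rot":[0,0,0],"fingers":8}]'
python3 - <<'E'
from h import *
c=get('wrist','w6');a=get('scene','s6');b=get('side','d6')
crop(a,270,100,370,230,4,'s6c');crop(b,250,120,350,270,4,'d6c');
s=observe();print(s['position'],s['tcp_rot'])
im=np.hstack([cv2.imread('pics/s6c.png'),cv2.imread('pics/d6c.png')[:520]]);cv2.imwrite('pics/m6.png',im)
E
```

```text
clock: 7.22
position: [0.5277, -0.167, 0.2565]
tcp_rot: [[-0.055, 0.999, -0.001], [0.999, 0.055, 0.0], [0.0, -0.001, -1.0]]
force: [-0.4, 0.3, -0.4]
finger_gap: 0.129
clock: 8.05
position: [0.5375, 0.0436, 0.2565]
tcp_rot: [[-0.057, 0.998, -0.001], [0.998, 0.057, -0.0], [0.0, -0.001, -1.0]]
force: [0.1, -0.9, 0.1]
finger_gap: 0.128
clock: 8.88
position: [0.5383, 0.0422, 0.2568]
tcp_rot: [[-0.055, 0.998, -0.0], [0.998, 0.055, -0.0], [-0.0, -0.0, -1.0]]
force: [-0.4, 0.3, 0.1]
finger_gap: 0.133
[0.5383 0.0424 0.2568] [[-0.055   0.9985 -0.0001]
 [ 0.9985  0.055   0.    ]
 [ 0.     -0.0001 -1.    ]]
```

View pics/m6.png

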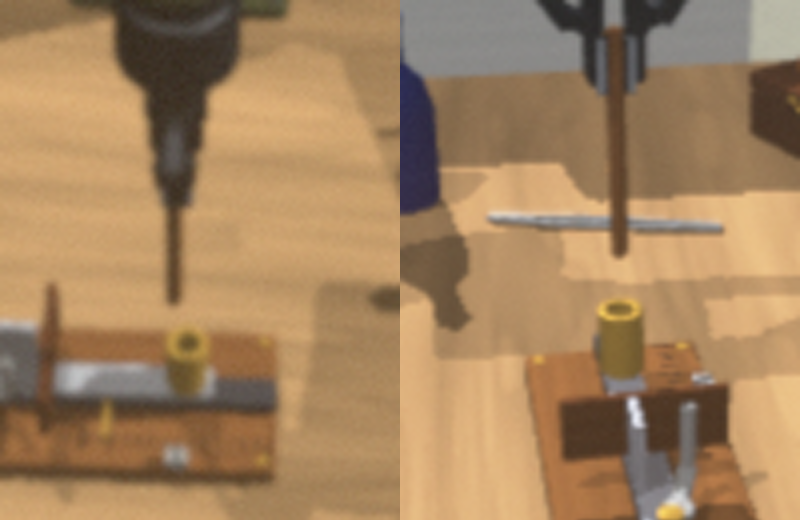

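View pics/w6.png

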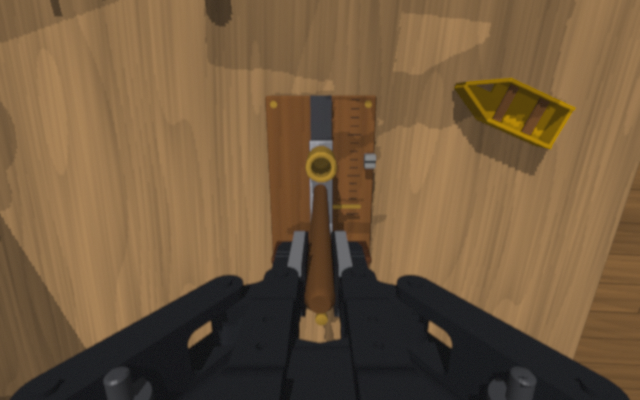

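Run:
```python
from h import *
c,a,b=[load(x) for x in('w6','s6','d6')]
print("foot",*tri([(a,(313.5,175)),(b,(305,182))]),*tri([(c,(320,187)),(a,(313.5,175)),(b,(305,182))]))
print("cup",*tri([(a,(270+187/4,100+345/4)),(b,(250+220/4,120+309/4)),(c,(320.5,165))]))
print(plane(c,(320.5,165),.092))
```

```text
foot [0.54   0.0419 0.1425] [0.0005061562440251819, 0.0005061562440251933] [0.5391 0.0429 0.1415] [0.0015304295265746379, 0.0013936483801743995, 0.0008960547178337062]
cup [0.5392 0.052  0.0884] [0.0013385434361139182, 0.0008540058701509347, 0.0012736500750942393]
[0.5379 0.053  0.092 ]
```

```bash
python3 -m crank '[{"slide":[0.32,0,0],"rot":[0,0,0],"fingers":8},{"slide":[0,0,0],"rot":[0,0,0],"fingers":8},{"slide":[0,0,0.3],"rot":[0,0,0],"fingers":8},{"slide":[0,0,0.3],"rot":[0,0,0],"fingers":8},{"slide":[0,0,0.3],"rot":[0,0,0],"fingers":8},{"slide":[0,0,0.3],"rot":[0,0,0],"fingers":8},{"slide":[0,0,0],"rot":[0,0,0],"fingers":8},{"slide":[0,0,0],"rot":[0,0,0],"fingers":8},{"slide":[0,0,0],"rot":[0,0,0],"fingers":8},{"slide":[0,0,0],"rot":[0,0,0],"fingers":8}]'
python3 - <<'E'
from h import *
c=get('wrist','w7');a=get('scene','s7');b=get('side','d7')
crop(a,270,100,370,230,4,'s6c');crop(b,250,120,350,270,4,'d6c');
s=observe();print(s['position'])
im=np.hstack([cv2.imread('pics/s6c.png'),cv2.imread('pics/d6c.png')[:520]]);cv2.imwrite('pics/m7.png',im)
E
```

```text
clock: 9.87
position: [0.5382, 0.0518, 0.2212]
tcp_rot: [[-0.055, 0.998, 0.001], [0.998, 0.055, 0.0], [-0.0, 0.001, -1.0]]
force: [0.2, -0.7, -0.4]
finger_gap: 0.127
[0.5382 0.0518 0.2213]
```

View pics/m7.png

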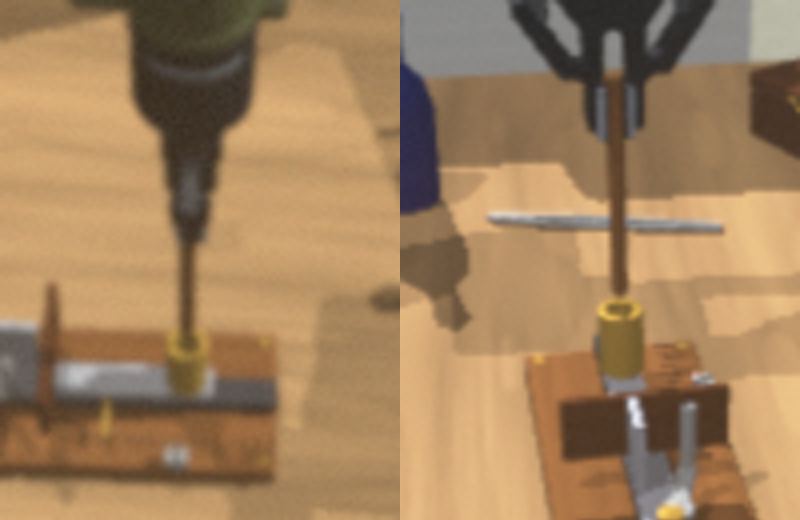

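View pics/w7.png

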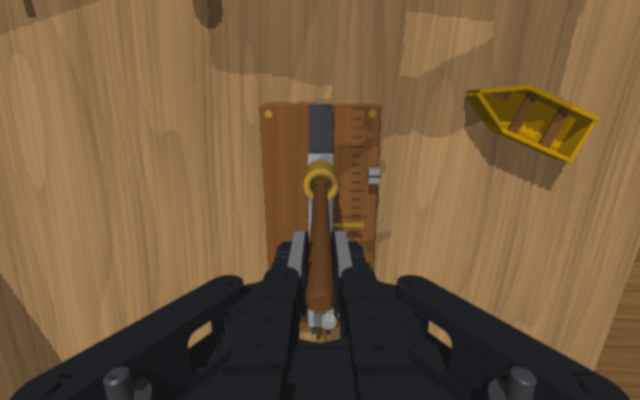

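```bash
python3 -m crank '[{"slide":[0,0,0.3],"rot":[0,0,0],"fingers":8},{"slide":[0,0,0.3],"rot":[0,0,0],"fingers":8},{"slide":[0,0,0.3],"rot":[0,0,0],"fingers":8},{"slide":[0,0,0.3],"rot":[0,0,0],"fingers":8},{"slide":[0,0,0.2],"rot":[0,0,0],"fingers":8},{"slide":[0,0,0.2],"rot":[0,0,0],"fingers":8},{"slide":[0,0,0],"rot":[0,0,0],"fingers":8},{"slide":[0,0,0],"rot":[0,0,0],"fingers":8},{"slide":[0,0,0],"rot":[0,0,0],"fingers":8},{"slide":[0,0,0],"rot":[0,0,0],"fingers":8}]'
python3 - <<'E'
from h import *
c=get('wrist','w8');a=get('scene','s8');b=get('side','d8')
crop(a,270,100,370,230,4,'s6c');crop(b,250,120,350,270,4,'d6c');
s=observe();print(s['position'],s['force'])
im=np.hstack([cv2.imread('pics/s6c.png'),cv2.imread('pics/d6c.png')[:520]]);cv2.imwrite('pics/m8.png',im)
E
```

```text
clock: 10.85
position: [0.5383, 0.0519, 0.1733]
tcp_rot: [[-0.055, 0.998, 0.001], [0.998, 0.055, 0.0], [-0.0, 0.001, -1.0]]
force: [0.1, -0.8, 0.5]
finger_gap: 0.129
[0.5381 0.0519 0.1733] [ 0.4246  0.2814 -0.4396]
```

View pics/m8.png

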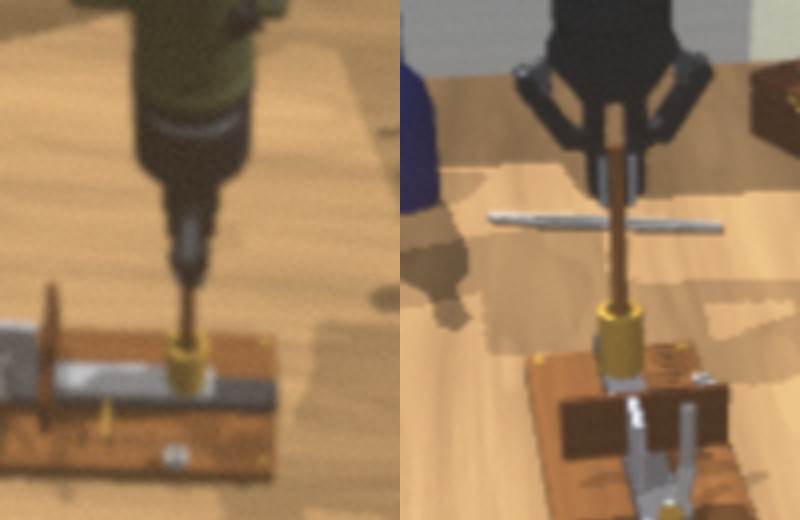

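```bash
python3 -m crank '[{"slide":[0,0,0.1],"rot":[0,0,0],"fingers":8},{"slide":[0,0,0.08],"rot":[0,0,0],"fingers":8},{"slide":[0,0,0],"rot":[0,0,0],"fingers":8},{"slide":[0,0,0],"rot":[0,0,0],"fingers":18},{"slide":[0,0,0],"rot":[0,0,0],"fingers":30},{"slide":[0,0,0],"rot":[0,0,0],"fingers":50},{"slide":[0,0,0],"rot":[0,0,0],"fingers":66},{"slide":[0,0,0],"rot":[0,0,0],"fingers":66},{"slide":[0,0,0],"rot":[0,0,0],"fingers":66},{"slide":[0,0,0],"rot":[0,0,0],"fingers":66}]'
python3 - <<'E'
from h import *
c=get('wrist','w9');a=get('scene','s9');b=get('side','d9')
crop(a,270,100,370,230,4,'s6c');crop(b,250,120,350,270,4,'d6c');
s=observe();print(s['position'],s['force'])
im=np.hstack([cv2.imread('pics/s6c.png'),cv2.imread('pics/d6c.png')[:520]]);cv2.imwrite('pics/m9.png',im)
E
```

```text
clock: 11.83
position: [0.5378, 0.0519, 0.1675]
tcp_rot: [[-0.055, 0.998, 0.0], [0.998, 0.055, 0.0], [0.0, 0.0, -1.0]]
force: [-0.7, 0.1, -0.4]
finger_gap: 0.772
[0.5378 0.0518 0.1674] [0.3065 0.6335 0.4093]
```

View pics/m9.png

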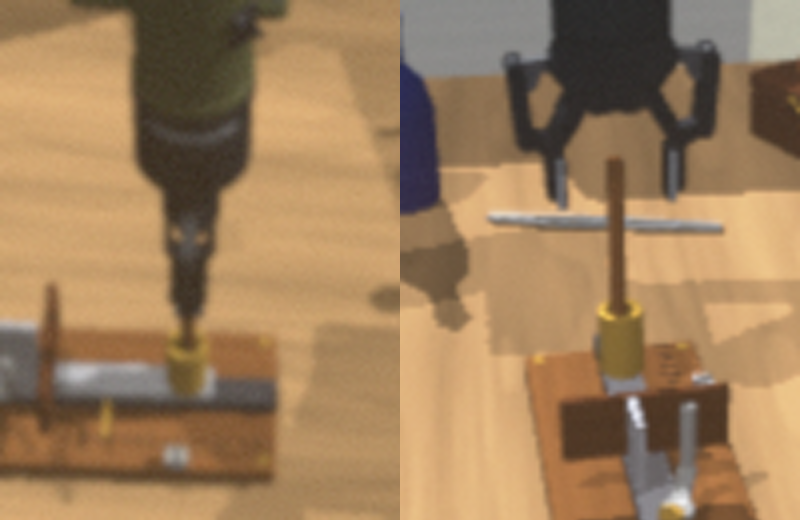

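View pics/w9.png

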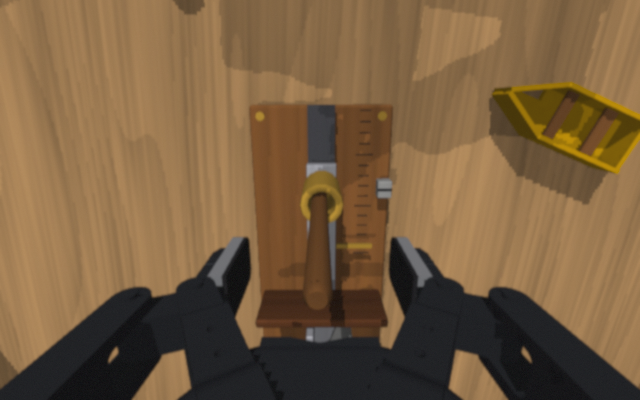

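```bash
python3 -m crank '[{"slide":[0,0,-0.7],"rot":[0,0,0],"fingers":66},{"slide":[0,0,-0.9],"rot":[0,0,0],"fingers":66},{"slide":[0,0,-0.9],"rot":[0,0,0],"fingers":66},{"slide":[0,0,-0.9],"rot":[0,0,0],"fingers":66},{"slide":[0,0,0],"rot":[0,0,0],"fingers":66},{"slide":[-0.8,0,0],"rot":[0,0,0],"fingers":66},{"slide":[-0.95,0.02,0],"rot":[0,0,0],"fingers":66},{"slide":[-0.95,0,0],"rot":[0,0,0],"fingers":66},{"slide":[-0.95,0,0],"rot":[0,0,0],"fingers":66},{"slide":[-0.78,0,0],"rot":[0,0,0],"fingers":66}]' && python3 -m crank '[{"slide":[0,0,0],"rot":[0,0,0],"fingers":68},{"slide":[0,0,0.6],"rot":[0,0,0],"fingers":68},{"slide":[0,0,0.6],"rot":[0,0,0],"fingers":68},{"slide":[0,0,0.6],"rot":[0,0,0],"fingers":68},{"slide":[0,0,0.6],"rot":[0,0,0],"fingers":68},{"slide":[0,0,0.6],"rot":[0,0,0],"fingers":68},{"slide":[0,0,0],"rot":[0,0,0],"fingers":68},{"slide":[0,0,0],"rot":[0,0,0],"fingers":68},{"slide":[0,0,0],"rot":[0,0,0],"fingers":68},{"slide":[0,0,0],"rot":[0,0,0],"fingers":68}]';  python3 - <<'E'
from h import *
c=get('wrist','w10');a=get('scene','s10');b=get('side','d10')
crop(a,230,100,360,230,4,'s6c');crop(b,270,150,350,280,4,'d6c');
s=observe();print(s['position'],s['force'],s['finger_gap'])
im=np.hstack([cv2.imread('pics/s6c.png'),cv2.imread('pics/d6c.png')[:520]])[:,:800];cv2.imwrite('pics/m10.png',im)
E
```

```text
clock: 12.82
position: [0.5454, -0.0825, 0.2689]
tcp_rot: [[-0.055, 0.999, -0.0], [0.999, 0.055, -0.0], [-0.0, -0.001, -1.0]]
force: [0.2, -0.5, 0.5]
finger_gap: 0.773
clock: 13.65
position: [0.5467, -0.0808, 0.1807]
tcp_rot: [[-0.055, 0.998, 0.002], [0.998, 0.055, -0.0], [-0.001, 0.002, -1.0]]
force: [-1.0, -0.3, 0.3]
finger_gap: 0.797
[ 0.5464 -0.0809  0.1806] [-0.1328  0.1615  0.0365] 0.7946669734811387
```

View pics/m10.png

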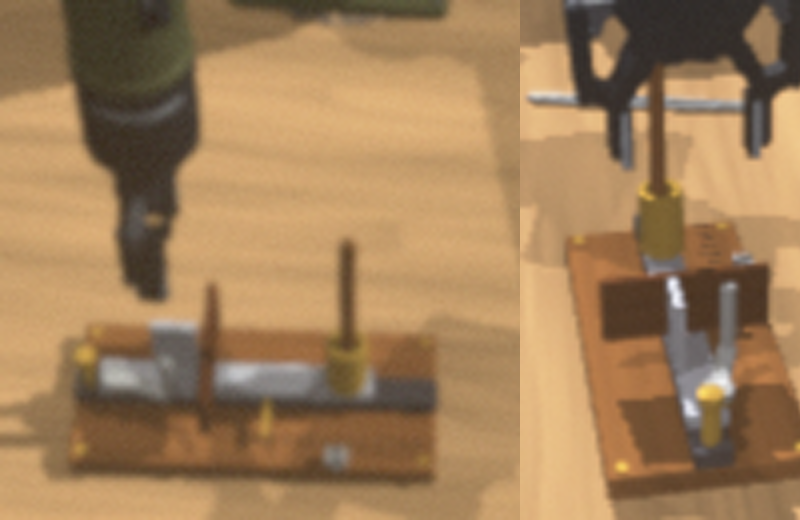

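View pics/w10.png

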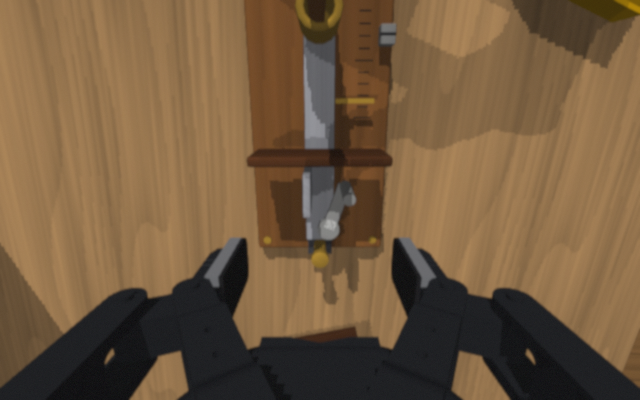

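Run:
```python
from h import *
c=load('w10');crop(c,235,60,405,280,3,'w10c')
R=c["T"];
jx=np.array([.9985,.054]);jy=np.array([-.054,.9985]);
o=np.array([.5465,-.0809])
for n,p,z in[("bar L",(248,157),.09),("bar R",(391,157),.09),("barmid",(319,157),.09),("lever",(350,199),.095),("plate",(308,194),.094)]:
    q=plane(c,p,z)[:2];print(n,q,"tool/jig offset",(q-o)@jx,(q-o)@jy)
```

```text
bar L [ 0.4913 -0.0524] tool/jig offset -0.05354910620112753 0.03144621178781804
bar R [ 0.5975 -0.0466] tool/jig offset 0.05282049197473801 0.031513462378703734
barmid [ 0.544  -0.0495] tool/jig offset -0.0007546757261061297 0.03147959027853161
lever [ 0.5691 -0.0793] tool/jig offset 0.022697400435152774 0.00033081857062194046
plate [ 0.5372 -0.0774] tool/jig offset -0.009055098389089368 0.003962934065856215
```

View pics/w10c.png

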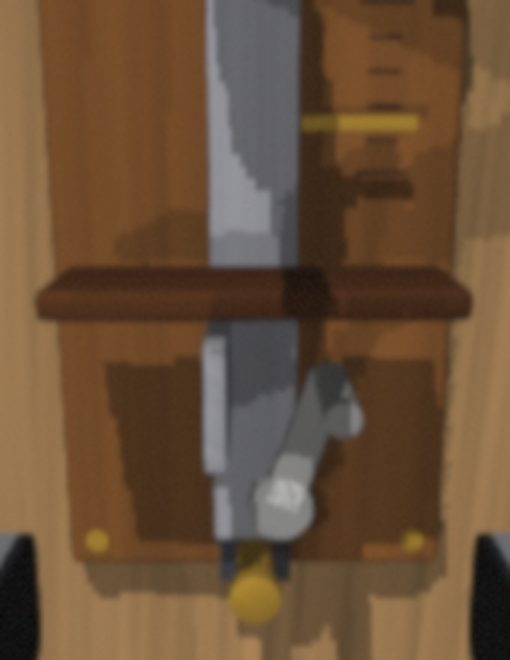

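```bash
python3 -m crank '[{"slide":[0,-0.02,0.5],"rot":[0,0,0],"fingers":68},{"slide":[0,0,0.6],"rot":[0,0,0],"fingers":68},{"slide":[0,0,0.6],"rot":[0,0,0],"fingers":68},{"slide":[0,0,0.6],"rot":[0,0,0],"fingers":68},{"slide":[0,0,0.6],"rot":[0,0,0],"fingers":68},{"slide":[0,0,0.5],"rot":[0,0,0],"fingers":68},{"slide":[0,0,0.5],"rot":[0,0,0],"fingers":68},{"slide":[0,0,0],"rot":[0,0,0],"fingers":68},{"slide":[0,0,0],"rot":[0,0,0],"fingers":68},{"slide":[0,0,0],"rot":[0,0,0],"fingers":68}]';  python3 - <<'E'
from h import *
c=get('wrist','w11');a=get('scene','s11');b=get('side','d11')
crop(a,230,100,360,230,4,'s6c');crop(b,270,150,350,280,4,'d6c');
s=observe();print(s['position'],s['force'],s['finger_gap'])
im=np.hstack([cv2.imread('pics/s6c.png'),cv2.imread('pics/d6c.png')[:520]])[:,:800];cv2.imwrite('pics/m11.png',im)
E
```

```text
clock: 14.63
position: [0.5459, -0.0811, 0.0634]
tcp_rot: [[-0.055, 0.998, 0.002], [0.998, 0.055, -0.0], [-0.0, 0.002, -1.0]]
force: [-0.5, -0.7, -0.2]
finger_gap: 0.795
[ 0.5461 -0.0811  0.0637] [-0.0695 -0.8321 -0.1504] 0.7990716823877307
```

View pics/m11.png

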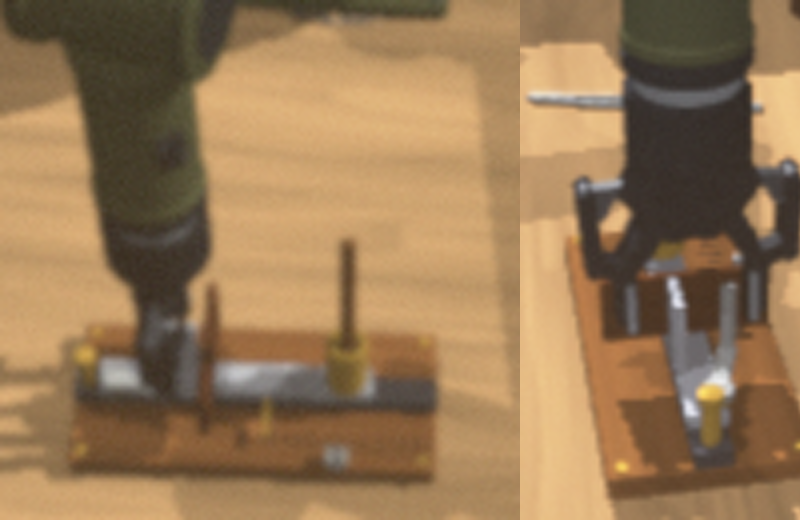

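View pics/w11.png

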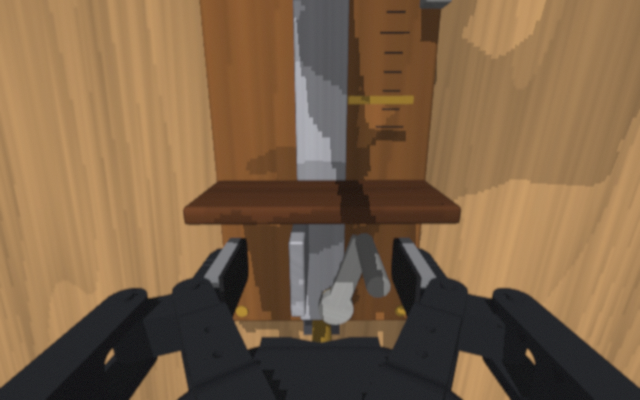

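```bash
python3 -m crank '[{"slide":[0.2,0,0],"rot":[0,0,0],"fingers":68},{"slide":[0.2,0,0],"rot":[0,0,0],"fingers":68},{"slide":[0.2,0,0],"rot":[0,0,0],"fingers":68},{"slide":[0.2,0,0],"rot":[0,0,0],"fingers":68},{"slide":[0.2,0,0],"rot":[0,0,0],"fingers":68},{"slide":[0.2,0,0],"rot":[0,0,0],"fingers":68},{"slide":[0.2,0,0],"rot":[0,0,0],"fingers":68},{"slide":[0.2,0,0],"rot":[0,0,0],"fingers":68},{"slide":[0.15,0,0],"rot":[0,0,0],"fingers":68},{"slide":[0.1,0,0],"rot":[0,0,0],"fingers":68}]';  python3 - <<'E'
from h import *
c=get('wrist','w12');a=get('scene','s12');b=get('side','d12')
crop(a,230,100,360,230,4,'s6c');crop(b,270,150,350,280,4,'d6c');
s=observe();print(s['position'],s['force'],s['finger_gap'])
im=np.hstack([cv2.imread('pics/s6c.png'),cv2.imread('pics/d6c.png')[:520]])[:,:800];cv2.imwrite('pics/m12.png',im)
E
```

```text
clock: 15.62
position: [0.5421, -0.0247, 0.0624]
tcp_rot: [[-0.055, 0.998, 0.0], [0.998, 0.055, 0.0], [0.0, 0.0, -1.0]]
force: [0.6, -3.4, 3.0]
finger_gap: 0.798
[ 0.5419 -0.0247  0.0622] [ 0.428  -2.4147  0.3646] 0.7932842922968194
```

View pics/m12.png

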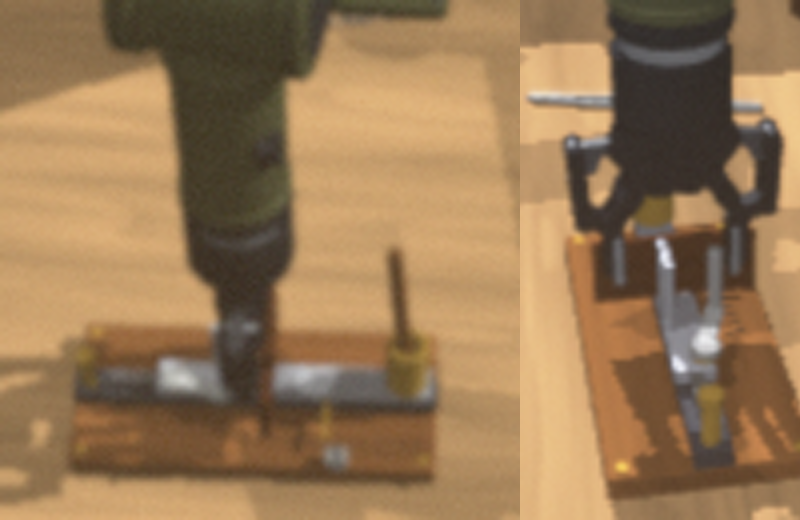

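View pics/w12.png

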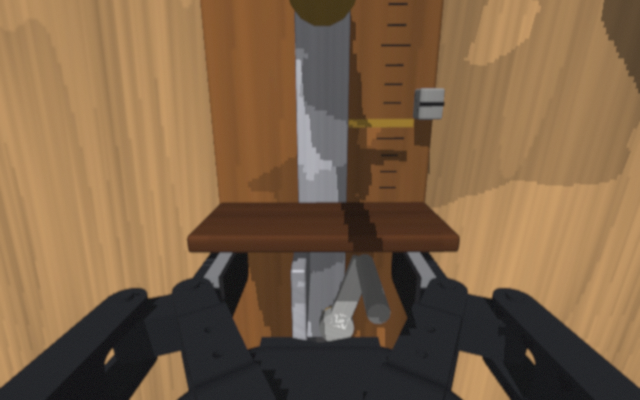

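Run:
```python
from h import *
c=load('w12');a=load('s12');jy=np.array([-.054,.9985])
crop(c,340,60,460,160,6,'w12c')
for zp in(.03,.034,.04):
  for zm in(.028,.031):
    print(zp,zm,(plane(c,(430,103),zm)[:2]-plane(c,(412,122.8),zp)[:2])@jy)
print(plane(c,(430,103),.03),plane(c,(412,122.8),.034))
print(tri([(a,(230+326/4,100+432/4)),(c,(412,122.8))]))
```

```text
0.03 0.028 0.010318303740577623
0.03 0.031 0.01033170411813883
0.034 0.028 0.010063956644521768
0.034 0.031 0.010077357022082973
0.04 0.028 0.009682436000437986
0.04 0.031 0.00969583637799919
[0.5963 0.0488 0.03  ] [0.5869 0.0382 0.034 ]
(array([0.5859, 0.0391, 0.0376]), [0.0007143823943271875, 0.0007143823943272053])
```

View pics/w12c.png

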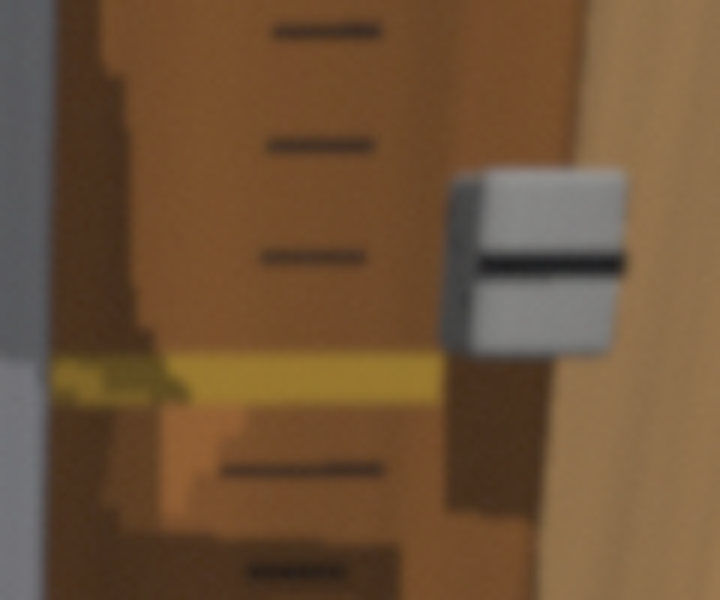

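```bash
python3 -m crank '[{"slide":[0.11,0,0],"rot":[0,0,0],"fingers":68},{"slide":[0.11,0,0],"rot":[0,0,0],"fingers":68},{"slide":[0.11,0,0],"rot":[0,0,0],"fingers":68},{"slide":[0,0,0],"rot":[0,0,0],"fingers":68},{"slide":[0,0,0],"rot":[0,0,0],"fingers":68},{"slide":[0,0,0],"rot":[0,0,0],"fingers":68},{"slide":[0,0,0],"rot":[0,0,0],"fingers":68},{"slide":[0,0,0],"rot":[0,0,0],"fingers":68},{"slide":[0,0,0],"rot":[0,0,0],"fingers":68},{"slide":[0,0,0],"rot":[0,0,0],"fingers":68}]';  python3 - <<'E'
from h import *
c=get('wrist','w13');crop(c,180,60,480,340,2.4,'w13c')
s=observe();print(s['position'],s['force'],s['finger_gap'])
E
```

```text
clock: 16.6
position: [0.5413, -0.0156, 0.0623]
tcp_rot: [[-0.055, 0.999, -0.0], [0.999, 0.055, 0.0], [0.0, -0.0, -1.0]]
force: [1.0, -3.1, -0.5]
finger_gap: 0.799
[ 0.5413 -0.0156  0.0623] [ 1.2913 -1.608  -0.8981] 0.7953442614842757
```

View pics/w13c.png

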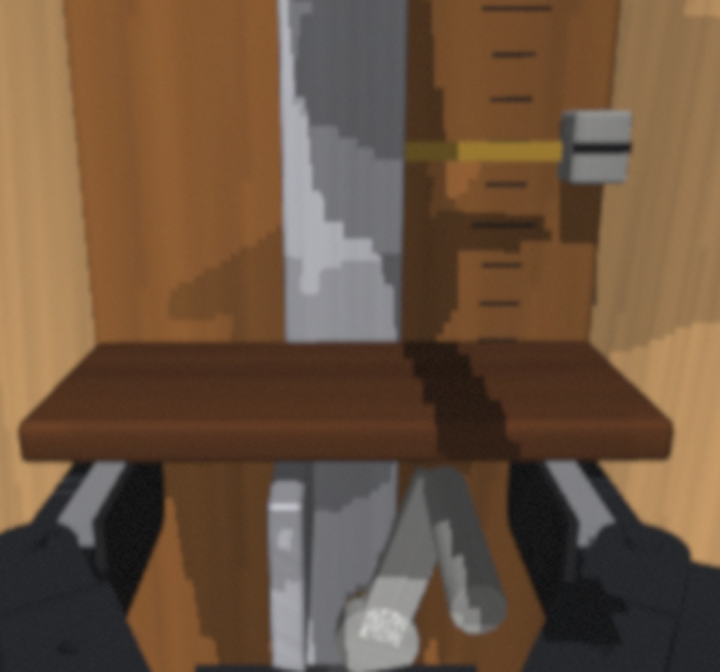

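```bash
python3 -m crank '[{"slide":[0.03,0.02,0],"rot":[0,0,0],"fingers":66},{"slide":[0,0,0],"rot":[0,0,0],"fingers":62},{"slide":[0,0,0],"rot":[0,0,0],"fingers":58},{"slide":[0,0,0],"rot":[0,0,0],"fingers":55},{"slide":[0,0,0],"rot":[0,0,0],"fingers":52},{"slide":[0,0,0],"rot":[0,0,0],"fingers":49},{"slide":[0,0,0],"rot":[0,0,0],"fingers":46},{"slide":[0,0,0],"rot":[0,0,0],"fingers":46},{"slide":[0,0,0],"rot":[0,0,0],"fingers":46},{"slide":[0,0,0],"rot":[0,0,0],"fingers":46}]' 40;  python3 - <<'E'
from h import *
c=get('wrist','w14');crop(c,180,60,480,340,2.4,'w14c')
s=observe();print(s['position'],s['force'],s['finger_gap'])
E
```

```text
clock: 17.48
position: [0.5436, -0.0147, 0.0634]
tcp_rot: [[-0.056, 0.998, 0.003], [0.998, 0.056, -0.0], [-0.001, 0.003, -1.0]]
force: [1.5, -2.2, 6.0]
finger_gap: 0.542
[ 0.5436 -0.0146  0.0633] [-0.3537 -1.922   5.3092] 0.5381046431429991
```

View pics/w14c.png

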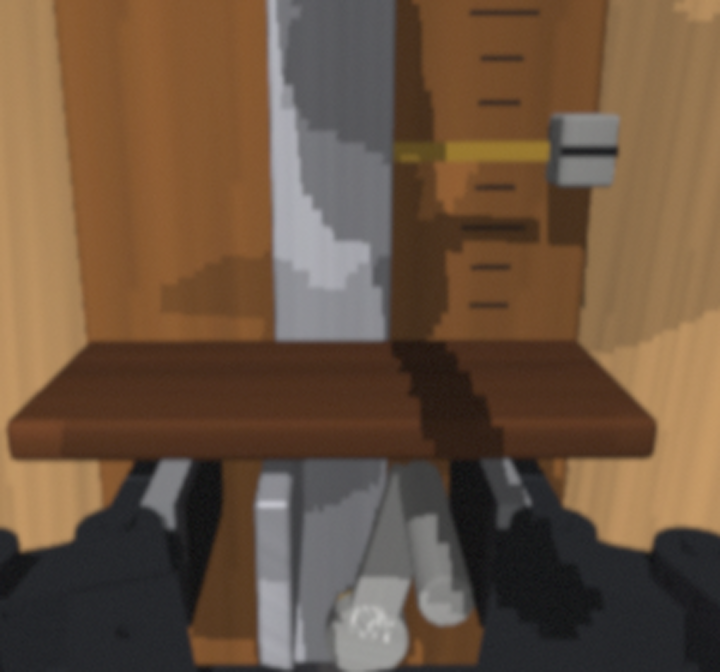

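```bash
python3 -m crank '[{"slide":[0,0,0],"rot":[0,0,0],"fingers":43},{"slide":[0,0,0],"rot":[0,0,0],"fingers":40},{"slide":[0,0,0],"rot":[0,0,0],"fingers":37},{"slide":[0,0,0],"rot":[0,0,0],"fingers":34},{"slide":[0,0,0],"rot":[0,0,0],"fingers":32},{"slide":[0,0,0],"rot":[0,0,0],"fingers":30},{"slide":[0,0,0],"rot":[0,0,0],"fingers":30},{"slide":[0,0,0],"rot":[0,0,0],"fingers":30},{"slide":[0,0,0],"rot":[0,0,0],"fingers":30},{"slide":[0,0,0],"rot":[0,0,0],"fingers":30}]' 50;  python3 - <<'E'
from h import *
c=get('wrist','w15');crop(c,180,60,480,340,2.4,'w15c')
s=observe();print(s['position'],s['force'],s['finger_gap'])
E
```

```text
clock: 18.37
position: [0.5428, -0.0147, 0.0626]
tcp_rot: [[-0.055, 0.998, 0.001], [0.998, 0.055, -0.0], [-0.0, 0.001, -1.0]]
force: [2.6, -3.3, 4.6]
finger_gap: 0.354
[ 0.5427 -0.0147  0.0626] [ 2.4123 -3.0295  5.1722] 0.352101956402023
```

View pics/w15c.png

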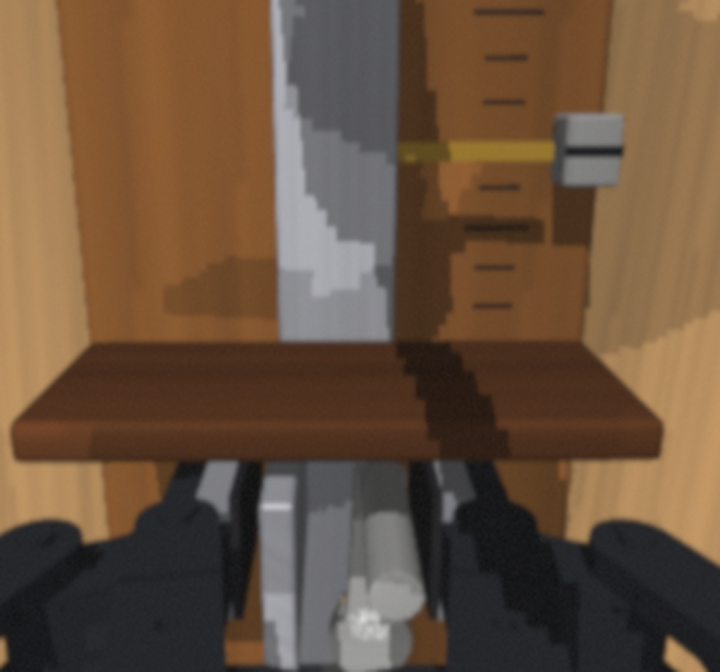

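```bash
python3 -m crank '[{"slide":[0,0,0],"rot":[0,0,0],"fingers":28},{"slide":[0,0,0],"rot":[0,0,0],"fingers":26},{"slide":[0,0,0],"rot":[0,0,0],"fingers":24},{"slide":[0,0,0],"rot":[0,0,0],"fingers":22},{"slide":[0,0,0],"rot":[0,0,0],"fingers":20},{"slide":[0,0,0],"rot":[0,0,0],"fingers":18},{"slide":[0,0,0],"rot":[0,0,0],"fingers":18},{"slide":[0,0,0],"rot":[0,0,0],"fingers":18},{"slide":[0,0,0],"rot":[0,0,0],"fingers":18},{"slide":[0,0,0],"rot":[0,0,0],"fingers":18}]' 60;  python3 - <<'E'
from h import *
c=get('wrist','w16');crop(c,180,60,480,340,2.4,'w16c')
s=observe();print(s['position'],s['force'],s['finger_gap'],s['finger_gap']*85.4)
E
```

```text
clock: 19.25
position: [0.5418, -0.0145, 0.0629]
tcp_rot: [[-0.056, 0.998, 0.0], [0.998, 0.056, -0.0], [-0.0, 0.0, -1.0]]
force: [-0.0, -1.1, 8.8]
finger_gap: 0.265
[ 0.5418 -0.0145  0.0629] [-0.8471 -1.2645  8.9051] 0.26509987623889975 22.63952943080204
```

View pics/w16c.png

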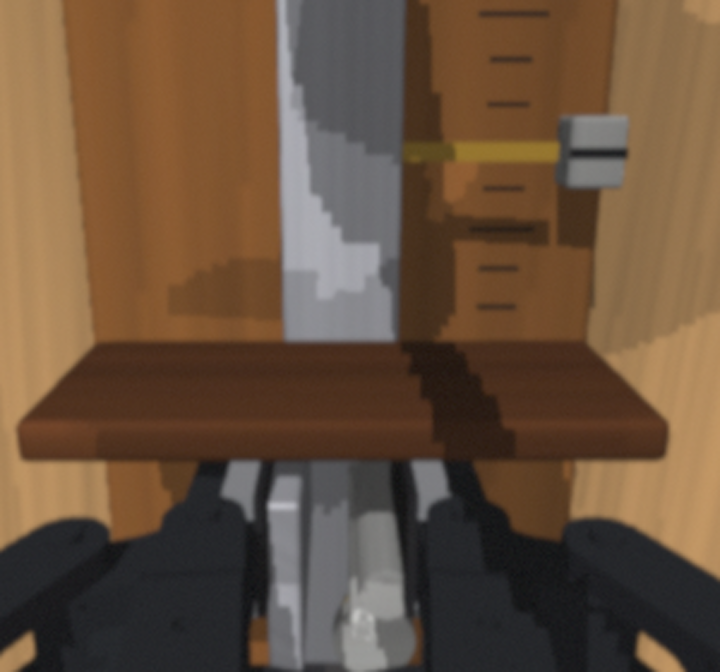

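Run:
```python
from h import *
c=load('w16');crop(c,270,240,370,340,7,'w16z')
```

```text
(no output)
```

View pics/w16z.png

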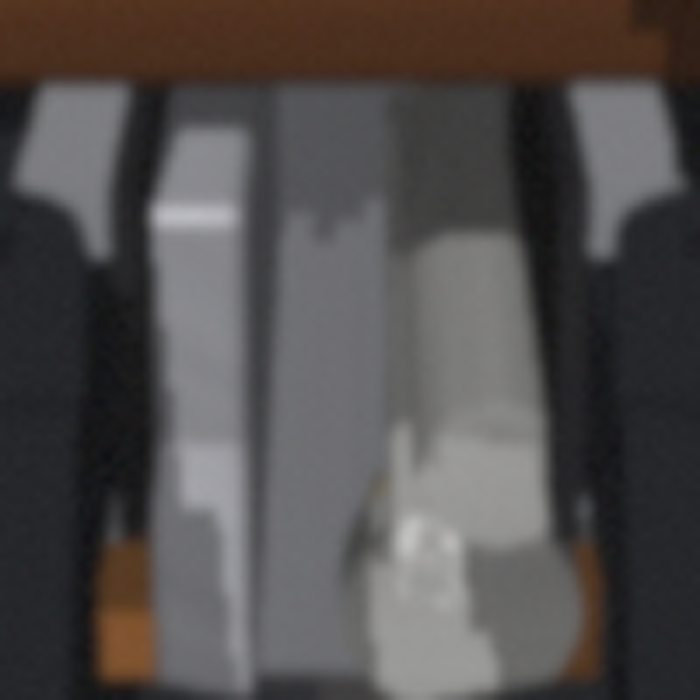

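Run:
```python
from h import *
c=load('w16');jx=np.array([.9985,.054]);jy=np.array([-.054,.9985]);
Z=lambda u,v:(270+u/7,240+v/7)
cup=None
# pocket now: start pocket + travel ~53.8 along jy
pk=np.array([.546,-.0788])+.0538*jy
for n,p,z in[("plate outer front",(152,215),.094),("plate inner front",(240,215),.094),("post L",(425,470),.095),("post R",(550,470),.095),("post mid far",(490,405),.095),("post mid near",(490,540),.095),("hinge L",(370,610),.05),("hinge R",(580,610),.05),("barL",((22/2.4+180)*7-1890,(425/2.4+60)*7-1680),.09),("barR",((667/2.4+180)*7-1890,(425/2.4+60)*7-1680),.09)]:
    q=plane(c,Z(*p),z)[:2]-pk;print(n,np.round([q@jx*1000,q@jy*1000],1))
for c2,n in((load('w15'),'w15'),):pass
```

```text
plate outer front [-12.4  17.6]
plate inner front [-7.4 17.7]
post L [3.2 1.7]
post R [10.4  1.7]
post mid far [6.9 6.1]
post mid near [ 7. -3.]
hinge L [  0.7 -44.6]
hinge R [ 18.1 -44.6]
barL [-53.   30.1]
barR [53.3 30.4]
```

```bash
python3 -m crank '[{"slide":[0,0,0],"rot":[0,0,0],"fingers":18},{"slide":[0,0,0],"rot":[0,0,0],"fingers":18},{"slide":[0,0,0],"rot":[0,0,0],"fingers":18},{"slide":[0,0,0],"rot":[0,0,0],"fingers":18},{"slide":[0,0,0],"rot":[0,0,0],"fingers":18},{"slide":[0,0,0],"rot":[0,0,0],"fingers":18},{"slide":[0,0,0],"rot":[0,0,0],"fingers":18},{"slide":[0,0,0],"rot":[0,0,0],"fingers":18},{"slide":[0,0,0],"rot":[0,0,0],"fingers":18},{"slide":[0,0,0],"rot":[0,0,0],"fingers":18}]';  python3 - <<'E'
from h import *
c=get('wrist','w17');a=get('scene','s17');b=get('side','d17')
crop(c,340,60,460,160,6,'w17c')
crop(a,230,100,360,230,4,'s6c');crop(b,270,150,350,280,4,'d6c');
s=observe();print(s['position'],s['force'],s['wrist_torque'],s['finger_gap'])
im=np.hstack([cv2.imread('pics/s6c.png'),cv2.imread('pics/d6c.png')[:520]])[:,:800];cv2.imwrite('pics/m17.png',im)
E
```

```text
clock: 20.13
position: [0.5417, -0.0145, 0.0629]
tcp_rot: [[-0.056, 0.998, 0.0], [0.998, 0.056, -0.0], [-0.0, 0.0, -1.0]]
force: [0.1, -2.5, 8.6]
finger_gap: 0.266
[ 0.5418 -0.0145  0.0629] [-0.2428 -2.113   8.3446] [-0.3385 -0.5578  0.6656] 0.26286193718079476
```

View pics/m17.png

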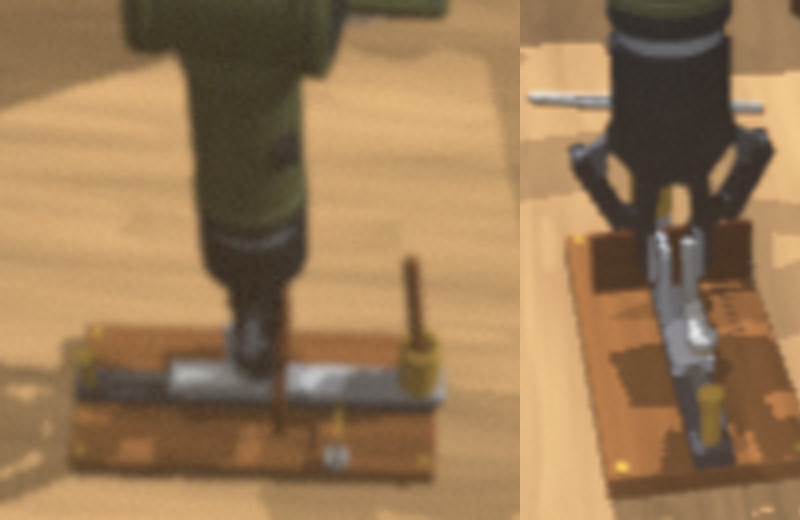

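View pics/w17.png

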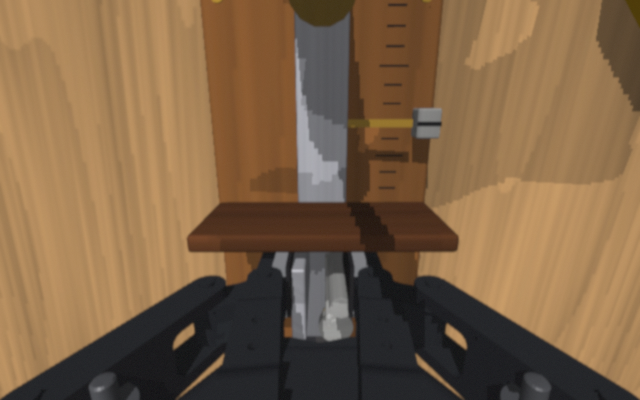

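Run:
```python
from h import *
c=load('w17');jy=np.array([-.054,.9985])
print("ptr-mark mm",(plane(c,(412,123.5),.035)[:2]-plane(c,(429,123.8),.03)[:2])@jy*1000)
from workcell import close_job
print(close_job())
```

```text
ptr-mark mm 0.4674174601435389
the job is handed in; nothing more can be done
None
```

I stood the mast in the brass cup and let it go. I then pushed the leg about 54 mm to the mark with the fingers on the crossbar, and held it there about half a second with the lever still open. With the leg still at the mark, I squeezed the lever shut with a 60 N grip and handed the job in at about 20 s, with that grip still on.

**Last checks:**
- **Pointer:** about 0.5 mm from the mark, and the leg was at rest.
- **Lever:** the post measured about 7 mm to the +x side of the pocket centre, where fully closed is 8 mm, so I take it as closed.
- **Mast:** upright in the cup and not touched in either fixed view.
- **Bystanders:** the tweezer and the index clip showed no sign of being moved. I did not measure the short spar, bottle or dinghy again at the end.

**Weak points:**
- **Finger gap:** it read about 22.6 mm where the squeezed parts should measure 26 mm. The gripper read about 1 mm low on the 12 mm mast too, but I did not explain the rest of the difference.
- **Grip position:** the pads sit about 11 mm ahead of the pocket centre, so the lever post is held near the pad edge. I did not measure the force on the plate and the post separately. I take both as pressed because the sideways wrist force was close to zero and the gap stayed constant for about 0.9 s.

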